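# Pack the sound kiln props into the caddy

## Robot

A 7-joint arm with a two-finger parallel gripper is mounted at the origin on the work surface. World frame = base frame: x ahead of the robot, y to its left, z up, the work surface at z = 0. Lengths are in m, angles in rad, forces in N, time in s.
With the tool pointing down it reaches from about 0.425 to 0.875 m from the base axis. Payload 8.4 kg.
Tool frame: the origin (TCP) lies on the centre line of the jaws, within the pads' length; the fingertips stand tip_reach ahead of it and the grasp point (between the pads) lies 5 mm behind it (tip_reach is the distance from the TCP to the fingertips, in m); z points along the fingers, y is the line along which they close (so a half turn about z gives the same grasp; the last joint's range is limited). The gripper opens to 85 mm and grips with 20 to 120 N. Pads are 22 mm wide; open, the fingers measure 114 mm over their backs; the gripper's body (76 mm by 85 mm) begins 54 mm behind the grasp point. The pads swing forward as they close: fully open they stand 13 mm farther back than shut.
Start: joints at [-1.207, 0.333, 0.04, 1.465, -0.013, 1.343, -0.059], TCP at [0.29, 0.582, 0.245] pointing down, gripper open.
Joint ranges: [-2.58, 2.58], [-0.38, 2.09], [-1.3, 1.39], [0.25, 2.4], [-1.5, 4.64], [0.08, 2.09], [-2.65, 2.65]. Speed limits (rad/s): [2.22, 2.22, 2.79, 2.79, 3.14, 3.14, 3.14].

## Interface

Orientations are given as a 3x3 rotation matrix whose columns are the frame's x, y, z axes.
In Python, from cell import observe, grab_frame, hand_in, find_in, tip_reach gives the robot as it stands. The module is installed in compiled form; this text tells all that it offers.
- The arm moves only by the tool jog_arm, never from a script. Its argument "series" is one flat list of numbers, 5 for each row, row after row: the closure, from 0 (fully open) to 1 (shut), then the shift along the tool's x, y, z in mm, then the turn about the tool's z in rad. In form: [claw, x, y, z, twist, claw, x, y, z, twist, ...]. A call has 1 to 8 rows; each row shifts and turns the commanded pose from where the row before left it, along the tool's axes as they then stand; what a row does not reach is not made up. A row lasts 1/10 s, in which the tool goes at most 50 mm and 8.59 degrees, less where a joint would pass 70% of its speed; a pose out of reach is approached as far as the arm can. A call is refused whole if a number of a shift passes 50 or a number of a turn 0.15, either way. A call with a gripper value outside its range is refused whole. The fingers move at their own pace and stop on an object; the grip force is fixed at half the most. Time passes only in rows, so rows that do not move let the fingers close. It gives the time, the measured TCP pose, the force, the opening and the grip force at its end, in the units of the state.
- observe(): the state, without advancing time (a new reading comes with each control period).
- grab_frame(name): name is "side" or "top" or "wrist"; returns a dict with "img" (400x640x3 uint8, red, green, blue), "fx", "fy", "cx", "cy" (pixels), "k1" (the pictures are not rectified: a ray, as slopes to the right and down, at radius r is drawn at 1 + k1 r^2 times it, then the intrinsics apply), "T" (4x4, takes a point from camera to world coordinates). Camera axes: x right, y down, z forward; pixel columns grow to the right and rows downward; lengths in m; the calibration is good to about 2 mm. A picture is of the moment at which its call begins. There is no depth.
- hand_in(): hands the job in; it is judged then, once.
Trained networks look in the newest picture that a camera, given by its name, has taken for a name from the list of things; names that differ only in an ending like _2 or _b are one class to them, and where a whole thing is asked for, a point or a joint stands for the part that bears it (a point fixed in the world has none). Each returns a list of dicts, best first, with "score" (0 to 1); they miss things now and then, are a little off and sometimes report something else, mostly with a low value. They report only what shows in the picture. A call takes as long as a camera call. They do not tell look-alikes from the thing itself.
- find_in(target, camera): "rect" ([left, top, right, bottom] in pixels, round what is visible of it).
The state is a dict: "t": time; "joint_pos": joint angles; "qd": joint speeds; "tau": joint torques, N m; "position": TCP position; "tcp_rot": TCP orientation; "contact_force": force on the tool from outside, world axes, zero at the start; "ft_torque": the same for the moment, N m; "finger_gap": opening from 0.0 (shut) to 1.0 (fully open); "grip_force": force on a finger pad.
Only numpy, scipy, OpenCV 4.12 (cv2) and the standard library are available. Lean on these libraries where they do the work, as an engineer would, in place of code of your own. Each camera call takes 0.05 s, during which the arm holds its last target. There are 200 camera calls.

## Task

Pack the four sound clay kiln props (round, square, cross and the bar) into the wooden caddy, each in the compartment whose recess has its shape, flat on the compartment's floor and the same way up as it is now. Set them down, do not drop them, and leave the two broken props standing where they are on the plaster slab.

Things in the scene. Friction and masses are not known exactly. Their poses are not given: they have to be found in the camera images.
- round_prop: Round kiln prop: a whole tube 42 mm across, bore 22 mm, 70 mm tall, about 0.13 kg. Bare terracotta; stands at any yaw on a fixed white plaster slab (270 x 360 mm, top 12 mm above the table), its centre 100 mm or more from its neighbours'. Origin: centre of its underside; z up.
- square_prop: Square kiln prop: a whole square tube 38 x 38 mm, square bore 18 mm, 60 mm tall, about 0.13 kg. Its x and y axes are square to its sides. Bare terracotta; stands at any yaw on a fixed white plaster slab (270 x 360 mm, top 12 mm above the table), its centre 100 mm or more from its neighbours'. Origin: centre of its underside; z up.
- bar_prop: Kiln bar: a solid block lying down, 80 mm long along its x axis, 28 mm wide along y, 34 mm high, about 0.15 kg. Bare terracotta; stands at any yaw on a fixed white plaster slab (270 x 360 mm, top 12 mm above the table), its centre 100 mm or more from its neighbours'. Origin: centre of its underside; z up.
- cross_prop: Cross prop: upright, plus-shaped seen from above, 46 mm over its arms both ways, arms 16 mm thick, along its x and y axes, 55 mm tall, about 0.13 kg. Bare terracotta; stands at any yaw on a fixed white plaster slab (270 x 360 mm, top 12 mm above the table), its centre 100 mm or more from its neighbours'. Origin: centre of its underside; z up.
- broken_round: Broken round prop: as the round one (42 mm across, up to 70 mm tall) but a third of its wall is missing: C-shaped from above, rim ragged. To be left. Bare terracotta; stands at any yaw on a fixed white plaster slab (270 x 360 mm, top 12 mm above the table), its centre 100 mm or more from its neighbours'. Origin: on the axis of the former tube, at the underside; z up.
- broken_square: Broken square prop: as the square one (38 x 38 mm, up to 60 mm tall) but one side and most of another are missing: J-shaped from above, rim ragged. To be left. Bare terracotta; stands at any yaw on a fixed white plaster slab (270 x 360 mm, top 12 mm above the table), its centre 100 mm or more from its neighbours'. Origin: the middle of the former square, at the underside; z up.
- round_cell: Compartment with a round collar, 66 mm inside, 82 mm outside, 12 mm high above the floor. One of four fixed dark 112 mm square plates, 4 mm thick, set two by two at 116 mm spacing in a shallow wooden caddy (252 mm square, rim 20 mm above the table). Origin: centre of the plate's underside, 5 mm above the table; its floor is 4 mm above the origin; z up.
- square_cell: Compartment with a square frame 62 x 62 mm inside along its x and y axes, 8 mm thick, 12 mm high above the floor. One of four fixed dark 112 mm square plates, 4 mm thick, set two by two at 116 mm spacing in a shallow wooden caddy (252 mm square, rim 20 mm above the table). Origin: centre of the plate's underside, 5 mm above the table; its floor is 4 mm above the origin; z up.
- bar_cell: Compartment with a long trough, 100 mm along its x axis by 50 mm along y inside, walls 6 mm thick and 8 mm high above the floor. One of four fixed dark 112 mm square plates, 4 mm thick, set two by two at 116 mm spacing in a shallow wooden caddy (252 mm square, rim 20 mm above the table). Origin: centre of the plate's underside, 5 mm above the table; its floor is 4 mm above the origin; z up.
- cross_cell: Compartment with a plus-shaped recess: 68 mm over all along its x and y axes, its arms 36 mm wide, walls 12 mm high above the floor. One of four fixed dark 112 mm square plates, 4 mm thick, set two by two at 116 mm spacing in a shallow wooden caddy (252 mm square, rim 20 mm above the table). Origin: centre of the plate's underside, 5 mm above the table; its floor is 4 mm above the origin; z up.
There are look-alikes about, which are no part of the job. What is shaped like the cross_prop but blue or purple is not meant.

How it is judged:
At the end, for the whole second after the job is handed in: Each sound prop is in its own recess (origin within 14 mm (round), 19 (square), 17 (bar), 18 (cross) of the compartment centre in plan, as the walls ensure), underside on the floor to 3 mm, upright to 0.1 rad, at rest, released; broken props upright within 20 mm of their start (horizontal distance between round_prop and round_cell below 0.014 m and z of round_prop in the frame of round_cell between 0.001 and 0.007 m and angle between each of round_prop, square_prop, bar_prop, cross_prop, broken_round, broken_square's own z axis and vertical below 0.1 rad and linear speed of each of round_prop, square_prop, bar_prop, cross_prop below 0.02 m/s and horizontal distance between square_prop and square_cell below 0.019 m and z of square_prop in the frame of square_cell between 0.001 and 0.007 m and horizontal distance between bar_prop and bar_cell below 0.017 m and z of bar_prop in the frame of bar_cell between 0.001 and 0.007 m and horizontal distance between cross_prop and cross_cell below 0.018 m and z of cross_prop in the frame of cross_cell between 0.001 and 0.007 m and distance of each of broken_round, broken_square from where it was at the start of the episode below 0.02 m); the robot touches nothing.
It fails at once if a sound prop is dropped: it falls free faster than 0.7 m/s (a drop of some 25 mm) ((linear speed of round_prop above 0.7 m/s and contact force between the fingers and round_prop below 0.05 N) or (linear speed of square_prop above 0.7 m/s and contact force between the fingers and square_prop below 0.05 N) or (linear speed of bar_prop above 0.7 m/s and contact force between the fingers and bar_prop below 0.05 N) or (linear speed of cross_prop above 0.7 m/s and contact force between the fingers and cross_prop below 0.05 N)).
It fails at once if a broken prop is moved by more than 30 mm (distance of any of broken_round, broken_square from where it was at the start of the episode above 0.03 m).
It also fails if it takes over 99 s, if anything falls off the work surface, if the arm or the gripper's body presses on something with over 40 N, if the wrist force passes 120 N, or if a joint passes its speed limit or range.

## Working session

There is one attempt and no reset: what is moved stays moved. The work goes in short steps, Python scripts to look and compute and a tool call to move; the robot and the scene stay as the last step left them, time stands still between calls to the robot, and variables do not carry over. Pictures are saved under pics/ and viewed, at most 14 in all, crops included, and the job is handed in when it is done.

Besides the shell and the picture viewer there is one more tool, called after "Call:" as name(argument=value, ...) on one line, values as JSON. jog_arm: Moves the arm, as the interface text tells. Its arguments: {"type":"object","properties":{"series":{"type":"array"}},"required":["series"]}

```bash
mkdir -p pics; cat > h.py <<'E'
import numpy as np, cv2
from cell import observe, grab_frame, hand_in, find_in, tip_reach
def shot(n,f=None):
    g=grab_frame(n)
    if f: cv2.imwrite('pics/'+f,g['img'][:,:,::-1])
    return g
def ray(g,u,v):
    K=np.array([[g['fx'],0,g['cx']],[0,g['fy'],g['cy']],[0,0,1.]])
    p=cv2.undistortPoints(np.array([[[u,v]]],float),K,np.array([g['k1'],0,0,0.]))[0,0]
    return g['T'][:3,3],g['T'][:3,:3]@np.array([p[0],p[1],1])
def at(g,u,v,z):
    o,d=ray(g,u,v); return (o+d*(z-o[2])/d[2])[:2]
def proj(g,P):
    T=np.linalg.inv(g['T']); P=np.atleast_2d(P)
    K=np.array([[g['fx'],0,g['cx']],[0,g['fy'],g['cy']],[0,0,1.]])
    return cv2.projectPoints(P.astype(float),cv2.Rodrigues(T[:3,:3])[0],T[:3,3],K,np.array([g['k1'],0,0,0.]))[0][:,0]
E
python3 - <<'E'
from h import *
np.set_printoptions(precision=3,suppress=True)
print(tip_reach if not callable(tip_reach) else tip_reach()); s=observe(); print(s['t'],s['position'],s['tcp_rot'],s['finger_gap'])
for c in('top','side'):
    g=shot(c,c+'1.png'); print(c,g['T'],g['fx'],g['k1'])
    for n,z in [('round_prop',.082),('square_prop',.072),('bar_prop',.046),('cross_prop',.067),('broken_round',.08),('broken_square',.07),('round_cell',.02),('square_cell',.02),('bar_cell',.016),('cross_cell',.02)]:
        for r in find_in(n,c)[:2]:
            b=r['rect']; print(n,round(r['score'],2),np.round(b),at(g,(b[0]+b[2])/2,(b[1]+b[3])/2,z if c=='top' else z/2))
E
```

```text
0.014
0.0 [0.29  0.581 0.244] [[-0.895  0.446 -0.001]
 [ 0.446  0.895 -0.001]
 [-0.    -0.002 -1.   ]] 1.002685396008696
top [[ 0.015 -0.997  0.071  0.525]
 [-1.    -0.013  0.022 -0.021]
 [-0.021 -0.071 -0.997  1.01 ]
 [ 0.     0.     0.     1.   ]] 427.06609450068305 0.008415602719815212
round_prop 0.71 [428. 201. 458. 218.] [ 0.574 -0.289]
square_prop 0.83 [378. 245. 407. 272.] [ 0.467 -0.181]
bar_prop 0.83 [427. 239. 451. 283.] [ 0.461 -0.288]
cross_prop 0.72 [326. 190. 345. 213.] [ 0.589 -0.056]
cross_prop 0.63 [297. 133. 317. 160.] [0.711 0.009]
broken_round 0.57 [377. 192. 399. 211.] [ 0.59  -0.171]
broken_square 0.57 [328. 247. 345. 270.] [ 0.465 -0.06 ]
round_cell 0.59 [224. 186. 274. 239.] [0.563 0.141]
square_cell 0.6 [167. 236. 221. 288.] [0.449 0.266]
square_cell 0.22 [379. 250. 406. 276.] [ 0.454 -0.191]
bar_cell 0.73 [173. 186. 224. 233.] [0.569 0.262]
bar_cell 0.21 [429. 241. 451. 280.] [ 0.46  -0.299]
cross_cell 0.87 [217. 238. 268. 290.] [0.445 0.155]
side [[ 0.735 -0.435  0.52  -0.002]
 [-0.678 -0.447  0.584 -0.648]
 [-0.022 -0.782 -0.623  0.734]
 [ 0.     0.     0.     1.   ]] 416.5648833458755 -0.07899888939566613
round_prop 0.83 [403. 238. 426. 272.] [ 0.581 -0.302]
square_prop 0.73 [331. 240. 349. 270.] [ 0.464 -0.182]
bar_prop 0.93 [364. 270. 395. 306.] [ 0.464 -0.301]
cross_prop 0.87 [321. 154. 340. 182.] [0.69  0.089]
cross_prop 0.8 [335. 195. 358. 222.] [ 0.593 -0.073]
broken_round 0.76 [364. 208. 386. 244.] [ 0.589 -0.174]
broken_round 0.48 [334. 195. 354. 220.] [ 0.584 -0.072]
broken_square 0.56 [294. 214. 317. 239.] [ 0.469 -0.053]
broken_square 0.56 [332. 239. 351. 274.] [ 0.463 -0.185]
round_cell 0.89 [260. 167. 311. 202.] [0.562 0.145]
square_cell 0.9 [209. 167. 256. 198.] [0.455 0.261]
bar_cell 0.74 [239. 153. 285. 184.] [0.561 0.26 ]
cross_cell 0.88 [227. 186. 276. 217.] [0.445 0.149]
```

View pics/top1.png

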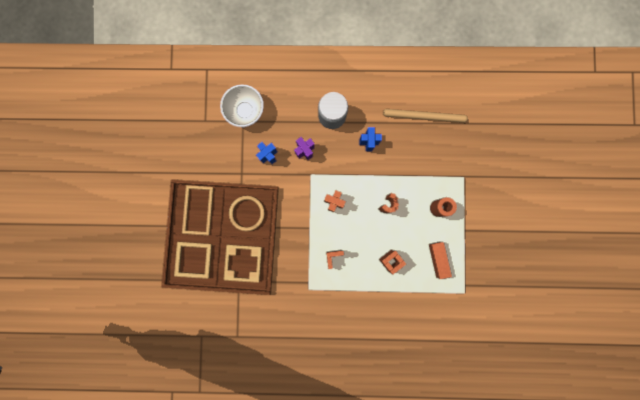

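View pics/side1.png

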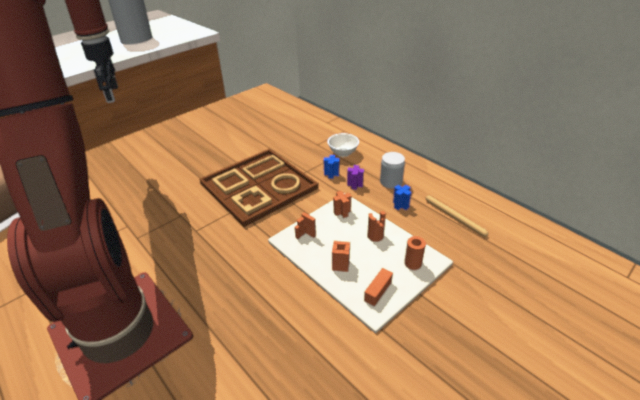

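```bash
cat > fit.py <<'E'
from h import *
from scipy.optimize import minimize
S=4
def box(a,b): return [np.array([[a,b],[-a,b],[-a,-b],[a,-b]])/2]
t=np.linspace(0,2*np.pi,40)
M={'round':([np.c_[np.cos(t),np.sin(t)]*.021],.07),'square':(box(.038,.038),.06),'bar':(box(.08,.028),.034),'cross':(box(.046,.016)+box(.016,.046),.055)}
def sil(g,m,p,z0,shape,off):
    im=np.zeros(shape,np.uint8); c,s=np.cos(p[2]),np.sin(p[2])
    for q in M[m][0]:
        w=q@np.array([[c,s],[-s,c]])+p[:2]
        P=np.r_[np.c_[w,np.full(len(w),z0)],np.c_[w,np.full(len(w),z0+M[m][1])]]
        h=cv2.convexHull(((proj(g,P)-off+.5)*S-.5).astype(np.float32))
        cv2.fillConvexPoly(im,np.round(h*16).astype(np.int32),1,shift=4)
    return im
def mask(g,off,n):
    u,v=off; im=cv2.resize(g['img'][v:v+n,u:u+n],None,fx=S,fy=S,interpolation=cv2.INTER_CUBIC).astype(int)
    m=((im[...,0]-im[...,2])>0.38*im[...,0].clip(40)).astype(np.uint8)
    return m,im
def fit(gs,m,x0,z0=.012,n=70):
    D=[]
    for g in gs:
        c=proj(g,[*x0[:2],z0+M[m][1]/2])[0]; off=np.clip(np.round(c-n/2).astype(int),0,[640-n,400-n]); k,im=mask(g,off,n)
        nl,lab,st,ce=cv2.connectedComponentsWithStats(k)
        j=1+np.argmin(np.hypot(*(ce[1:]-(c-off)*S).T)+1e3*(st[1:,4]<800)); D.append((g,off,(lab==j).astype(np.uint8),im))
    def cost(p):
        return sum(1-(a&b).sum()/(a|b).sum() for g,off,a,_ in D for b in [sil(g,m,p,z0,a.shape,off)])
    best=None
    for y in ([0] if m=='round' else np.arange(0,np.pi if m=='bar' else np.pi/2,np.pi/8)):
        x=np.array([*x0[:2],y]); r=minimize(cost,x,method='Nelder-Mead',options=dict(initial_simplex=x+np.array([[0,0,0],[.01,0,0],[0,.01,0],[0,0,.3]]),xatol=1e-4,fatol=1e-4))
        if best is None or r.fun<best.fun: best=r
    ov=[]
    for g,off,a,im in D:
        o=im.clip(0,255).astype(np.uint8)[:,:,::-1].copy()
        for k,col in((a,(0,255,0)),(sil(g,m,best.x,z0,a.shape,off),(255,0,0))):
            cv2.drawContours(o,cv2.findContours(k,0,1)[0],-1,col,1)
        ov.append(o)
    return best.x,best.fun,np.vstack(ov)
E
python3 - <<'E'
from fit import *
import pickle
np.set_printoptions(precision=4,suppress=True)
gs=[shot('top'),shot('side')]; pickle.dump(gs,open('g0.pkl','wb'))
ovs=[]
for m,x0 in dict(round=(.577,-.295),square=(.465,-.182),bar=(.462,-.294),cross=(.59,-.062)).items():
    for G in (gs,):
        x,f,o=fit(G,m,x0); print(m,x,round(f,3))
    print(fit(gs[:1],m,x0)[:2],fit(gs[1:],m,x0)[:2]); ovs.append(o)
o=np.hstack(ovs); cv2.imwrite('pics/fit1.png',cv2.resize(o,(800,400)))
g=gs[0]; im=g['img'].astype(int); k=((im[...,0]>165)&(im[...,2]>85)).astype(np.uint8); k[:,:160]=0;k[:,280:]=0;k[:184]=0;k[292:]=0
nl,lab,st,ce=cv2.connectedComponentsWithStats(k)
for j in range(1,nl):
    if st[j,4]>60:
        c=cv2.findContours((lab==j).astype(np.uint8),0,1)[0][0]; r=cv2.minAreaRect(c)
        w=[at(g,*q,.02) for q in cv2.boxPoints(r)]; w=np.array(w); e=w[1]-w[0]; print(st[j],np.mean(w,0),np.linalg.norm(e),np.linalg.norm(w[2]-w[1]),np.degrees(np.arctan2(e[1],e[0])))
cv2.imwrite('pics/caddy.png',cv2.resize(np.hstack([g['img'][175:300,155:285,::-1],cv2.cvtColor(k*255,cv2.COLOR_GRAY2BGR)[175:300,155:285]]),None,fx=3,fy=3,interpolation=cv2.INTER_CUBIC))
E
```

```text
round [ 0.5817 -0.2981  0.1432] 0.864
(array([ 0.5814, -0.2963,  0.2828]), np.float64(0.13761593016912166)) (array([ 0.6192, -0.2782, -0.723 ]), np.float64(0.7041363963610183))
square [ 0.4584 -0.1863  0.7565] 0.298
(array([ 0.4584, -0.1853,  0.7337]), np.float64(0.1729277566539924)) (array([ 0.4584, -0.1876,  0.7738]), np.float64(0.10765634132086499))
bar [ 0.4637 -0.2959  0.2515] 0.284
(array([ 0.4634, -0.2954,  0.2606]), np.float64(0.12348055105348466)) (array([ 0.464 , -0.2976,  0.297 ]), np.float64(0.14113942170054394))
cross [ 0.5922 -0.0551  1.2129] 0.973
(array([ 0.5923, -0.055 , -0.3633]), np.float64(0.13247770284968463)) (array([ 0.6088, -0.0368,  1.8569]), np.float64(0.8257370538884359))
[182 186  31  49 368] [0.569  0.2641] 0.11200084889554017 0.06254122449333033 -2.9183424484599825
[160 188   9  19 147] [0.5974 0.3425] 0.042254658142923306 0.0188445674599574 2.2992134164412703
[229 196  35  35 296] [0.5631 0.1495] 0.07908389762021156 0.07848548674005008 -62.52330970477734
[160 213   7  11  67] [0.5482 0.3429] 0.014074425527032223 0.023302830851931466 -89.20453881246294
[174 242  37  36 448] [0.4528 0.2714] 0.07940420837581343 0.07866460599952314 -2.635653585557496
[224 245  37  37 555] [0.4469 0.1554] 0.0810491172411026 0.08066414254838072 -2.751082828434493
```

View pics/fit1.png

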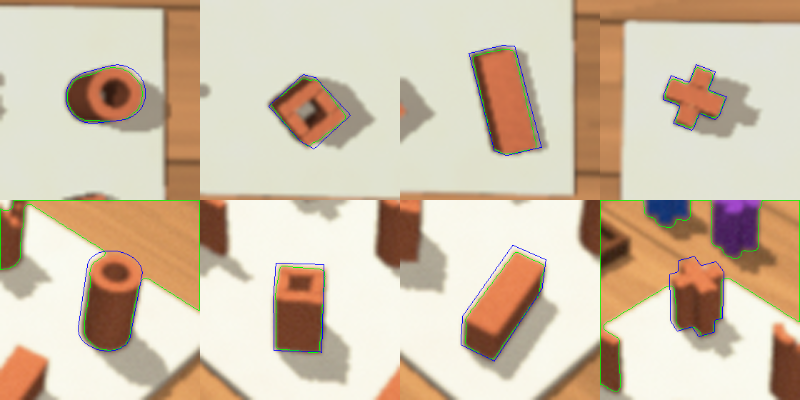

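View pics/caddy.png

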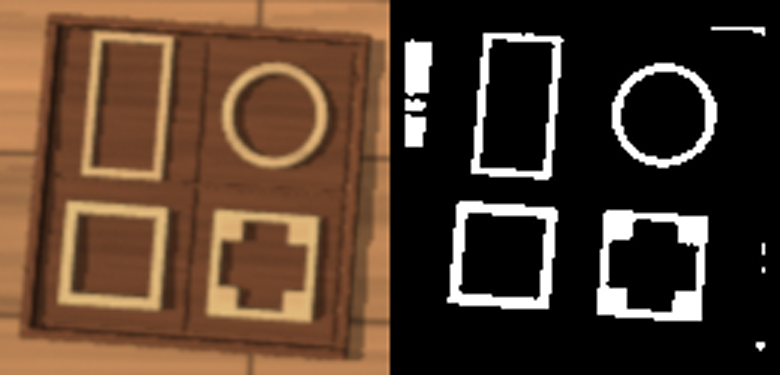

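The top view shows slab props: cross (335,201), broken round (390,203), round (444,207), broken square (335,260), square (393,262), bar (441,260). The caddy cells are bar (197,210), round (247,213), square (193,260) and cross (243,263). The fitted outlines match, and the cell spacing comes out at 116 mm as given, so I'll start with the cross.

```bash
cat > plan.py <<'E'
import sys
from h import *
x,y,z,phi,claw=map(float,sys.argv[1:6]); step=float(sys.argv[6]) if len(sys.argv)>6 else 45
s=observe(); p=np.array(s['position']); R=np.array(s['tcp_rot'])
f=np.arctan2(R[1,1],R[0,1]); d=(phi-f+np.pi/2)%np.pi-np.pi/2
D=np.array([x,y,z])-p; n=int(max(1,np.ceil(np.linalg.norm(D)*1000/step),np.ceil(abs(d)/.14)))
print('t',round(s['t'],2),'p',p.round(4),'phi',round(f,3),'gap',round(s['finger_gap'],3),'grip',s['grip_force'],'F',np.round(s['contact_force'],1),'q7',round(s['joint_pos'][6],2),'n',n,'turn',round(-d,3))
out=[];acc=0*D
for i in range(n):
    a=f+d*i/n; c,q=np.cos(a),np.sin(a); A=np.array([[-q,c,0],[c,q,0],[0,0,-1]])
    sh=np.round(A@((i+1)/n*D-acc)*1000); acc=acc+A.T@sh/1000
    out.append([claw,*sh.astype(int).tolist(),round(-d/n,3)])
for i in range(0,n,8): print(sum(out[i:i+8],[]))
E
python3 plan.py .592 -.055 .15 1.21 0.2
```

```text
t 1.2 p [0.2902 0.5816 0.2453] phi 1.108 gap 1.001 grip 0.0 F [-0.3  0.7  0.4] q7 -0.06 n 16 turn -0.102
[0.2, -35, -27, 6, np.float64(-0.006), 0.2, -34, -28, 6, np.float64(-0.006), 0.2, -34, -27, 6, np.float64(-0.006), 0.2, -35, -28, 6, np.float64(-0.006), 0.2, -33, -28, 6, np.float64(-0.006), 0.2, -34, -28, 6, np.float64(-0.006), 0.2, -34, -29, 6, np.float64(-0.006), 0.2, -33, -29, 6, np.float64(-0.006)]
[0.2, -33, -28, 6, np.float64(-0.006), 0.2, -33, -30, 6, np.float64(-0.006), 0.2, -33, -29, 6, np.float64(-0.006), 0.2, -33, -29, 5, np.float64(-0.006), 0.2, -32, -30, 6, np.float64(-0.006), 0.2, -33, -30, 6, np.float64(-0.006), 0.2, -32, -30, 6, np.float64(-0.006), 0.2, -32, -31, 6, np.float64(-0.006)]
```

Call:
jog_arm(series=[0.2,-35,-27,6,-0.006,0.2,-34,-28,6,-0.006,0.2,-34,-27,6,-0.006,0.2,-35,-28,6,-0.006,0.2,-33,-28,6,-0.006,0.2,-34,-28,6,-0.006,0.2,-34,-29,6,-0.006,0.2,-33,-29,6,-0.006])

```text
t: 2.0
position: [0.4409, 0.261, 0.1974]
tcp_rot: [[-0.915, 0.403, 0.001], [0.403, 0.915, 0.001], [-0.0, 0.001, -1.0]]
contact_force: [1.0, 0.1, 0.1]
finger_gap: 0.802
grip_force: 0.0
```

Call:
jog_arm(series=[0.2,-33,-28,6,-0.006,0.2,-33,-30,6,-0.006,0.2,-33,-29,6,-0.006,0.2,-33,-29,5,-0.006,0.2,-32,-30,6,-0.006,0.2,-33,-30,6,-0.006,0.2,-32,-30,6,-0.006,0.2,-32,-31,6,-0.006])

```text
t: 2.8
position: [0.5911, -0.0577, 0.1503]
tcp_rot: [[-0.934, 0.358, 0.001], [0.358, 0.934, 0.0], [-0.001, 0.0, -1.0]]
contact_force: [0.7, 0.3, 1.0]
finger_gap: 0.8
grip_force: 0.0
```

```bash
sed -i 's/round(-d\/n,3)/float(round(-d\/n,3))/' plan.py; python3 plan.py .592 -.055 .048 1.21 0.2 30; python3 -c "
from h import *
shot('wrist','w1.png');[print(r) for r in find_in('cross_prop','wrist')]"
```

```text
t 2.8 p [ 0.5911 -0.0577  0.1503] phi 1.205 gap 0.8 grip 0.0 F [0.7 0.3 1. ] q7 1.36 n 4 turn -0.005
[0.2, 0, 1, 26, -0.001, 0.2, 0, 0, 25, -0.001, 0.2, 0, 1, 26, -0.001, 0.2, 0, 1, 25, -0.001]
{'rect': [494.1, 214.3, 582.0, 284.2], 'score': 0.98}
{'rect': [296.9, 166.7, 362.5, 238.6], 'score': 0.84}
{'rect': [291.2, 321.3, 323.0, 337.7], 'score': 0.8}
{'rect': [438.1, 255.5, 480.2, 292.3], 'score': 0.59}
```

View pics/w1.png

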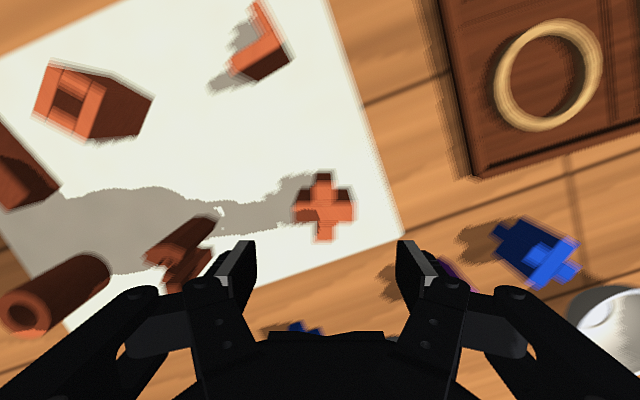

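The wrist view shows the cross at (323,207), aligned with the jaws and centred between them. I'll go down and grip.

Call:
jog_arm(series=[0.2,0,1,26,0,0.2,0,0,25,0,0.2,0,1,26,0,0.2,0,1,25,0,0.2,0,0,0,0,1,0,0,0,0,1,0,0,0,0,1,0,0,0,0])

```text
t: 3.7
position: [0.5925, -0.0535, 0.0499]
tcp_rot: [[-0.933, 0.359, 0.003], [0.359, 0.933, 0.0], [-0.002, 0.001, -1.0]]
contact_force: [2.1, 0.3, 5.2]
finger_gap: 0.529
grip_force: 62.4
```

Call:
jog_arm(series=[1,0,0,0,0,1,0,0,0,0,1,0,0,0,0])

```text
t: 4.0
position: [0.5926, -0.0535, 0.0499]
tcp_rot: [[-0.933, 0.359, 0.002], [0.359, 0.933, 0.0], [-0.002, 0.001, -1.0]]
contact_force: [-0.5, 0.8, 6.6]
finger_gap: 0.523
grip_force: 62.5
```

```bash
python3 plan.py .592 -.055 .15 1.21 1 30
```

```text
t 4.0 p [ 0.5926 -0.0535  0.0499] phi 1.204 gap 0.523 grip 62.46695637702942 F [-0.5  0.8  6.6] q7 1.41 n 4 turn -0.006
[1.0, 0, 0, -25, -0.002, 1.0, 0, -1, -25, -0.002, 1.0, 0, 0, -25, -0.002, 1.0, 0, -1, -25, -0.002]
```

Call:
jog_arm(series=[1,0,0,-15,0,1,0,0,-25,0,1,0,0,-30,0,1,0,0,-30,0])

```text
t: 4.4
position: [0.5912, -0.0536, 0.1504]
tcp_rot: [[-0.933, 0.359, -0.0], [0.359, 0.933, -0.0], [-0.0, -0.0, -1.0]]
contact_force: [0.6, 0.4, -1.5]
finger_gap: 0.529
grip_force: 61.7
```

```bash
python3 plan.py .447 .1554 .12 1.523 1 40
```

```text
t 4.4 p [ 0.5912 -0.0536  0.1504] phi 1.204 gap 0.529 grip 61.65793061256409 F [ 0.6  0.4 -1.5] q7 1.35 n 7 turn -0.319
[1.0, 30, 20, 4, -0.046, 1.0, 29, 22, 5, -0.046, 1.0, 28, 23, 4, -0.046, 1.0, 27, 25, 4, -0.046, 1.0, 25, 25, 5, -0.046, 1.0, 25, 27, 4, -0.046, 1.0, 23, 28, 4, -0.046]
```

Call:
jog_arm(series=[1,30,20,4,-0.046,1,29,22,5,-0.046,1,28,23,4,-0.046,1,27,25,4,-0.046,1,25,25,5,-0.046,1,25,27,4,-0.046,1,23,28,4,-0.046,1,0,0,0,0])

```text
t: 5.2
position: [0.4445, 0.1594, 0.1188]
tcp_rot: [[-0.999, 0.037, -0.001], [0.037, 0.999, 0.001], [0.001, 0.001, -1.0]]
contact_force: [0.2, -0.4, -0.9]
finger_gap: 0.527
grip_force: 61.7
```

```bash
python3 plan.py .447 .1554 .047 1.523 1 20;  python3 -c "
from h import *
shot('wrist','w2.png')"
```

```text
t 5.2 p [0.4445 0.1594 0.1188] phi 1.534 gap 0.527 grip 61.73168063163757 F [ 0.2 -0.4 -0.9] q7 1.12 n 4 turn 0.011
[1.0, -1, -1, 18, 0.003, 1.0, 0, -1, 18, 0.003, 1.0, -1, -1, 18, 0.003, 1.0, -1, -1, 18, 0.003]
```

View pics/w2.png

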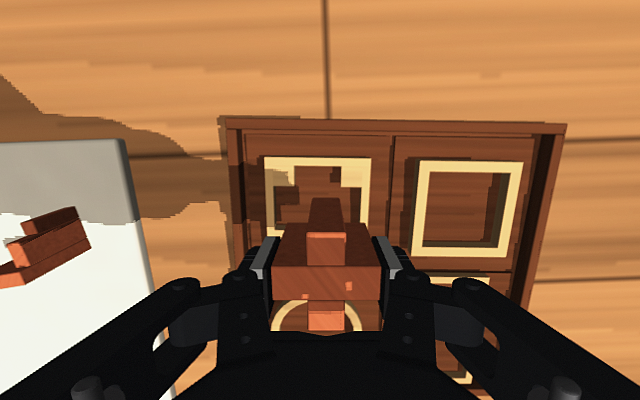

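The cross hangs upright above its cell (frame around (318,190)). Next I'll lower it, ending slowly.

Call:
jog_arm(series=[1,-1,-1,20,0.01,1,0,-1,20,0,1,-1,-1,14,0,1,-1,-1,8,0,1,0,0,5,0,1,0,0,3,0,1,0,0,0,0])

```text
t: 5.95
position: [0.4503, 0.1512, 0.0486]
tcp_rot: [[-0.998, 0.055, 0.0], [0.055, 0.998, 0.0], [-0.0, 0.0, -1.0]]
contact_force: [0.3, -0.7, -1.9]
finger_gap: 0.528
grip_force: 61.7
```

Call:
jog_arm(series=[1,2,3,1,0,1,0,0,1,0])

```text
t: 6.15
position: [0.4483, 0.1552, 0.0469]
tcp_rot: [[-0.999, 0.054, 0.001], [0.054, 0.999, 0.001], [-0.001, 0.001, -1.0]]
contact_force: [-6.3, -1.4, 19.6]
finger_gap: 0.528
grip_force: 64.1
```

Call:
jog_arm(series=[0.35,0,0,-1,0,0.35,0,0,0,0,0.35,0,0,0,0,0.35,0,0,-15,0,0.35,0,0,-25,0,0.35,0,0,-40,0,0.35,0,0,-20,0])

```text
t: 6.85
position: [0.4492, 0.1546, 0.1502]
tcp_rot: [[-0.998, 0.055, 0.003], [0.055, 0.998, 0.001], [-0.003, 0.001, -1.0]]
contact_force: [0.3, -1.3, 0.2]
finger_gap: 0.651
grip_force: 0.0
```

```bash
python3 plan.py .4584 -.186 .13 0.75 0.35; python3 -c "
from fit import *
gs=[shot('top'),shot('side')]
for z in(.009,):
  x,f,o=fit(gs[:1],'cross',(.447,.155),z); print(x,f)
cv2.imwrite('pics/c3.png',gs[1]['img'][130:250,180:400,::-1].repeat(3,0).repeat(3,1))"
```

```text
t 6.85 p [0.4492 0.1546 0.1502] phi 1.516 gap 0.651 grip 0.0 F [ 0.3 -1.3  0.2] q7 1.11 n 8 turn 0.766
[0.35, -3, -42, 3, 0.096, 0.35, -8, -42, 2, 0.096, 0.35, -12, -41, 3, 0.096, 0.35, -15, -40, 2, 0.096, 0.35, -19, -38, 3, 0.096, 0.35, -23, -36, 2, 0.096, 0.35, -26, -34, 3, 0.096, 0.35, -29, -31, 2, 0.096]
[0.50101709 0.20729068 0.85407036] 0.8997649749094836
```

View pics/c3.png

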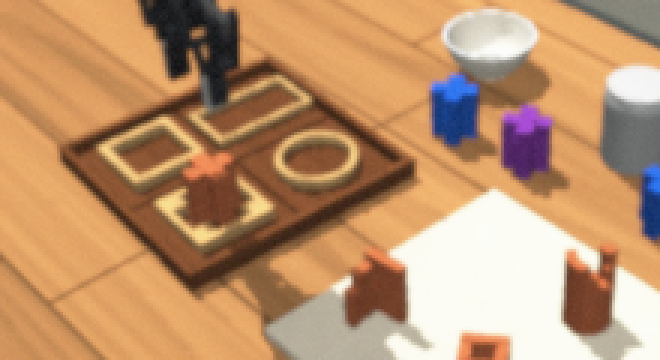

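The cross stands upright in its recess at crop (210,190). The square prop is next.

Call:
jog_arm(series=[0.35,-3,-42,3,0.096,0.35,-8,-42,2,0.096,0.35,-12,-41,3,0.096,0.35,-15,-40,2,0.096,0.35,-19,-38,3,0.096,0.35,-23,-36,2,0.096,0.35,-26,-34,3,0.096,0.35,-29,-31,2,0.096])

```text
t: 7.75
position: [0.4567, -0.1879, 0.1266]
tcp_rot: [[-0.677, 0.736, -0.0], [0.736, 0.677, -0.0], [0.0, -0.0, -1.0]]
contact_force: [0.7, -0.0, 0.2]
finger_gap: 0.651
grip_force: 0.0
```

```bash
python3 plan.py .4584 -.186 .05 0.75 0.35 30
```

```text
t 7.75 p [ 0.4567 -0.1879  0.1266] phi 0.744 gap 0.651 grip 0.0 F [ 0.7 -0.   0.2] q7 1.14 n 3 turn -0.006
[0.35, 0, 1, 26, -0.002, 0.35, 0, 1, 25, -0.002, 0.35, 0, 1, 26, -0.002]
```

Call:
jog_arm(series=[0.35,0,1,26,0,0.35,0,1,25,0,0.35,0,0,26,0,0.35,0,0,0,0,1,0,0,0,0,1,0,0,0,0,1,0,0,0,0,1,0,0,0,0])

```text
t: 8.55
position: [0.4593, -0.1848, 0.0511]
tcp_rot: [[-0.68, 0.733, 0.001], [0.733, 0.68, 0.0], [-0.001, 0.001, -1.0]]
contact_force: [-1.0, 0.1, -1.6]
finger_gap: 0.437
grip_force: 59.1
```

Call:
jog_arm(series=[1,0,0,0,0,1,0,0,-5,0,1,0,0,-20,0,1,0,0,-30,0,1,0,0,-30,0,1,0,0,-10,0])

```text
t: 9.15
position: [0.46, -0.1855, 0.1483]
tcp_rot: [[-0.68, 0.733, 0.004], [0.733, 0.68, -0.0], [-0.003, 0.003, -1.0]]
contact_force: [-0.3, -0.3, -0.7]
finger_gap: 0.439
grip_force: 59.3
```

```bash
python3 plan.py .4535 .2714 .13 1.523 1 40
```

```text
t 9.15 p [ 0.46   -0.1855  0.1483] phi 0.748 gap 0.439 grip 59.28483015100937 F [-0.3 -0.3 -0.7] q7 1.12 n 12 turn -0.775
[1.0, 28, 25, 2, -0.065, 1.0, 27, 28, 1, -0.065, 1.0, 25, 29, 2, -0.065, 1.0, 23, 30, 1, -0.065, 1.0, 20, 32, 2, -0.065, 1.0, 19, 33, 1, -0.065, 1.0, 17, 34, 2, -0.065, 1.0, 14, 36, 1, -0.065]
[1.0, 12, 36, 2, -0.065, 1.0, 10, 37, 1, -0.065, 1.0, 7, 37, 2, -0.065, 1.0, 5, 38, 1, -0.065]
```

Call:
jog_arm(series=[1,28,25,0,-0.065,1,27,28,0,-0.065,1,25,29,0,-0.065,1,23,30,0,-0.065,1,20,32,0,-0.065,1,19,33,0,-0.065,1,17,34,0,-0.065,1,14,36,0,-0.065])

```text
t: 9.95
position: [0.4533, 0.1214, 0.145]
tcp_rot: [[-0.955, 0.296, -0.0], [0.296, 0.955, -0.0], [0.0, -0.0, -1.0]]
contact_force: [0.8, -0.3, -1.8]
finger_gap: 0.441
grip_force: 59.3
```

Call:
jog_arm(series=[1,12,36,2,-0.065,1,10,37,4,-0.065,1,7,37,5,-0.065,1,5,38,6,-0.065,1,0,0,0,0])

```text
t: 10.45
position: [0.4487, 0.2776, 0.127]
tcp_rot: [[-0.999, 0.034, -0.002], [0.034, 0.999, 0.001], [0.002, 0.001, -1.0]]
contact_force: [0.1, -0.4, -0.8]
finger_gap: 0.444
grip_force: 59.5
```

```bash
python3 plan.py .4535 .2714 .051 1.523 1 20;python3 plan.py .4535 .2714 .051 1.523 1 20|head -1
```

```text
t 10.45 p [0.4487 0.2776 0.127 ] phi 1.537 gap 0.444 grip 59.47715163056273 F [ 0.1 -0.4 -0.8] q7 0.94 n 4 turn 0.014
[1.0, -1, -2, 19, 0.004, 1.0, -1, -1, 19, 0.004, 1.0, -2, -2, 19, 0.004, 1.0, -1, -1, 19, 0.004]
t 10.45 p [0.4487 0.2776 0.127 ] phi 1.537 gap 0.444 grip 59.47715163056273 F [ 0.1 -0.4 -0.8] q7 0.94 n 4 turn 0.014
```

Call:
jog_arm(series=[1,0,0,20,0.01,1,0,0,20,0,1,0,0,10,0,1,0,0,0,0,1,0,0,0,0])

```text
t: 10.95
position: [0.451, 0.2721, 0.0787]
tcp_rot: [[-0.999, 0.053, 0.0], [0.053, 0.999, -0.0], [-0.0, -0.0, -1.0]]
contact_force: [0.3, -0.4, -1.3]
finger_gap: 0.438
grip_force: 59.5
```

```bash
python3 plan.py .4535 .2714 .05 1.523 1 20
```

```text
t 10.95 p [0.451  0.2721 0.0787] phi 1.518 gap 0.438 grip 59.481461505638435 F [ 0.3 -0.4 -1.3] q7 0.95 n 2 turn -0.005
[1.0, -1, 0, 14, -0.003, 1.0, -2, -1, 15, -0.003]
```

Call:
jog_arm(series=[1,-1,0,14,0,1,-1,0,10,0,1,0,0,5,0,1,0,0,1,0,1,0,0,0,0])

```text
t: 11.45
position: [0.4527, 0.272, 0.048]
tcp_rot: [[-0.999, 0.053, -0.0], [0.053, 0.999, -0.0], [0.0, -0.0, -1.0]]
contact_force: [0.1, 0.2, -1.7]
finger_gap: 0.439
grip_force: 59.6
```

Call:
jog_arm(series=[1,0,0,1,0,1,0,0,0,0])

```text
t: 11.65
position: [0.4529, 0.2722, 0.0478]
tcp_rot: [[-0.999, 0.053, 0.0], [0.053, 0.999, 0.0], [-0.0, 0.0, -1.0]]
contact_force: [-3.8, -2.7, 7.3]
finger_gap: 0.444
grip_force: 60.2
```

Contact with the floor at the expected height. I'll release the square and go for the bar.

Call:
jog_arm(series=[0.35,0,0,0,0,0.35,0,0,0,0,0.35,0,0,0,0,0.35,0,0,-15,0,0.35,0,0,-25,0,0.35,0,0,-40,0,0.35,0,0,-30,0])

```text
t: 12.35
position: [0.4531, 0.2722, 0.1592]
tcp_rot: [[-0.999, 0.053, 0.001], [0.053, 0.999, 0.001], [-0.001, 0.001, -1.0]]
contact_force: [1.0, 0.5, 0.5]
finger_gap: 0.651
grip_force: 0.0
```

```bash
python3 plan.py .4635 -.2957 .14 1.826 0.35
```

```text
t 12.35 p [0.4531 0.2722 0.1592] phi 1.518 gap 0.651 grip 0.0 F [1.  0.5 0.5] q7 0.93 n 13 turn -0.308
[0.35, -3, -44, 1, -0.024, 0.35, -2, -43, 2, -0.024, 0.35, -1, -44, 1, -0.024, 0.35, 0, -44, 2, -0.024, 0.35, 1, -43, 1, -0.024, 0.35, 2, -44, 2, -0.024, 0.35, 3, -44, 1, -0.024, 0.35, 4, -43, 2, -0.024]
[0.35, 5, -43, 1, -0.024, 0.35, 6, -44, 2, -0.024, 0.35, 8, -43, 1, -0.024, 0.35, 8, -43, 2, -0.024, 0.35, 9, -42, 1, -0.024]
```

Call:
jog_arm(series=[0.35,-3,-44,1,-0.024,0.35,-2,-43,2,-0.024,0.35,-1,-44,1,-0.024,0.35,0,-44,2,-0.024,0.35,1,-43,1,-0.024,0.35,2,-44,2,-0.024,0.35,3,-44,1,-0.024,0.35,4,-43,2,-0.024])

```text
t: 13.15
position: [0.4596, -0.0791, 0.1456]
tcp_rot: [[-0.99, -0.14, 0.001], [-0.14, 0.99, 0.0], [-0.001, 0.0, -1.0]]
contact_force: [1.5, -0.6, 1.2]
finger_gap: 0.649
grip_force: 0.0
```

Call:
jog_arm(series=[0.35,5,-43,1,-0.024,0.35,6,-44,2,-0.024,0.35,8,-43,1,-0.024,0.35,8,-43,2,-0.024,0.35,9,-42,1,-0.024,0.35,0,0,0,0,0.35,0,0,0,0])

```text
t: 13.85
position: [0.4638, -0.2963, 0.138]
tcp_rot: [[-0.967, -0.254, -0.001], [-0.254, 0.967, -0.0], [0.001, -0.0, -1.0]]
contact_force: [-0.1, 1.1, -0.3]
finger_gap: 0.652
grip_force: 0.0
```

```bash
python3 plan.py .4635 -.2957 .039 1.826 0.35 30
```

```text
t 13.85 p [ 0.4638 -0.2963  0.138 ] phi 1.827 gap 0.652 grip 0.0 F [-0.1  1.1 -0.3] q7 2.49 n 4 turn 0.001
[0.35, 0, 0, 25, 0.0, 0.35, 0, 0, 25, 0.0, 0.35, 0, 1, 24, 0.0, 0.35, 0, 0, 25, 0.0]
```

Call:
jog_arm(series=[0.35,0,0,30,0,0.35,0,0,30,0,0.35,0,0,25,0,0.35,0,0,15,0,0.35,0,0,0,0,1,0,0,0,0,1,0,0,0,0,1,0,0,0,0])

```text
t: 14.65
position: [0.4654, -0.2958, 0.04]
tcp_rot: [[-0.967, -0.256, 0.003], [-0.256, 0.967, -0.001], [-0.002, -0.001, -1.0]]
contact_force: [-0.8, 1.1, 6.5]
finger_gap: 0.312
grip_force: 59.7
```

Call:
jog_arm(series=[1,0,0,0,0,1,0,0,0,0,1,0,0,-5,0,1,0,0,-20,0,1,0,0,-30,0,1,0,0,-30,0,1,0,0,-15,0])

```text
t: 15.35
position: [0.4651, -0.296, 0.1412]
tcp_rot: [[-0.967, -0.256, 0.003], [-0.256, 0.967, -0.001], [-0.003, -0.002, -1.0]]
contact_force: [-0.7, 0.4, -1.1]
finger_gap: 0.31
grip_force: 59.0
```

```bash
python3 plan.py .569 .265 .13 1.523 1 40; python3 -c "
from h import *
shot('wrist','w4.png')"
```

```text
t 15.35 p [ 0.4651 -0.296   0.1412] phi 1.83 gap 0.31 grip 58.99374783039093 F [-0.7  0.4 -1.1] q7 2.48 n 15 turn 0.307
[1.0, -16, 34, 1, 0.02, 1.0, -16, 35, 0, 0.02, 1.0, -15, 35, 1, 0.02, 1.0, -14, 35, 1, 0.02, 1.0, -13, 36, 1, 0.02, 1.0, -13, 36, 0, 0.02, 1.0, -12, 36, 1, 0.02, 1.0, -11, 36, 1, 0.02]
[1.0, -10, 37, 1, 0.02, 1.0, -10, 37, 0, 0.02, 1.0, -9, 37, 1, 0.02, 1.0, -8, 37, 1, 0.02, 1.0, -8, 37, 1, 0.02, 1.0, -6, 38, 0, 0.02, 1.0, -6, 37, 1, 0.02]
```

View pics/w4.png

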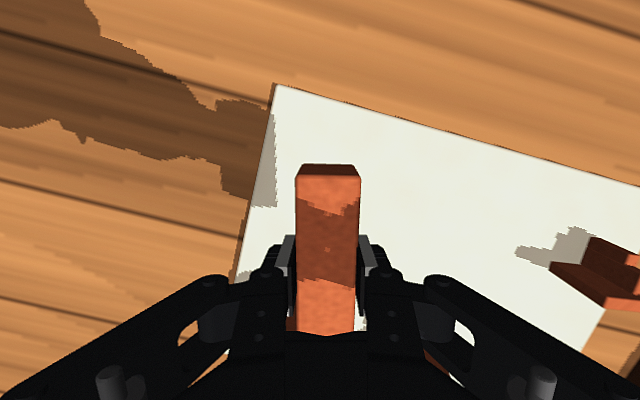

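The bar (325,250) is held square and level. I'll carry it to its trough.

Call:
jog_arm(series=[1,-16,34,0,0.02,1,-16,35,0,0.02,1,-15,35,0,0.02,1,-14,35,0,0.02,1,-13,36,0,0.02,1,-13,36,0,0.02,1,-12,36,0,0.02,1,-11,36,0,0.02])

```text
t: 16.2
position: [0.5186, 0.0054, 0.1374]
tcp_rot: [[-0.995, -0.098, -0.001], [-0.098, 0.995, 0.0], [0.001, 0.0, -1.0]]
contact_force: [0.4, 0.2, -1.2]
finger_gap: 0.314
grip_force: 59.1
```

Call:
jog_arm(series=[1,-10,37,1,0.02,1,-10,37,1,0.02,1,-9,37,1,0.02,1,-8,37,1,0.02,1,-8,37,1,0.02,1,-6,38,1,0.02,1,-6,37,1,0.02,1,0,0,0,0])

```text
t: 17.0
position: [0.5643, 0.2727, 0.1294]
tcp_rot: [[-0.999, 0.034, -0.002], [0.034, 0.999, 0.002], [0.002, 0.002, -1.0]]
contact_force: [-0.3, -0.1, -1.1]
finger_gap: 0.316
grip_force: 59.2
```

Call:
jog_arm(series=[1,0,0,20,0,1,0,0,20,0,1,0,0,20,0,1,0,0,5,0,1,0,0,0,0])

```text
t: 17.5
position: [0.5651, 0.2651, 0.065]
tcp_rot: [[-0.999, 0.041, -0.002], [0.041, 0.999, -0.001], [0.002, -0.002, -1.0]]
contact_force: [-0.0, -0.1, -0.9]
finger_gap: 0.315
grip_force: 59.3
```

```bash
python3 plan.py .569 .265 .039 1.523 1 15
```

```text
t 17.5 p [0.5651 0.2651 0.065 ] phi 1.53 gap 0.315 grip 59.25624132156372 F [-0.  -0.1 -0.9] q7 1.18 n 2 turn 0.007
[1.0, -2, 0, 13, 0.003, 1.0, -2, 0, 13, 0.003]
```

Call:
jog_arm(series=[1,-2,0,13,0.007,1,-2,0,9,0,1,0,0,4,0,1,0,0,1,0,1,0,0,0,0])

```text
t: 18.0
position: [0.5699, 0.2657, 0.0393]
tcp_rot: [[-0.999, 0.048, -0.0], [0.048, 0.999, -0.0], [0.0, -0.0, -1.0]]
contact_force: [-0.5, -0.0, -0.8]
finger_gap: 0.32
grip_force: 59.2
```

Call:
jog_arm(series=[1,0,0,1,0,1,0,0,1,0,1,0,0,0,0])

```text
t: 18.3
position: [0.5699, 0.2657, 0.0374]
tcp_rot: [[-0.999, 0.048, 0.0], [0.048, 0.999, 0.0], [-0.0, 0.0, -1.0]]
contact_force: [0.5, 0.6, -2.0]
finger_gap: 0.306
grip_force: 59.2
```

Call:
jog_arm(series=[1,0,0,1,0,1,0,0,0,0])

```text
t: 18.5
position: [0.57, 0.2658, 0.037]
tcp_rot: [[-0.999, 0.048, 0.0], [0.048, 0.999, 0.0], [-0.0, 0.0, -1.0]]
contact_force: [-1.8, -0.5, 5.2]
finger_gap: 0.309
grip_force: 60.0
```

Call:
jog_arm(series=[0.5,0,0,0,0,0.5,0,0,0,0,0.5,0,0,0,0,0.5,0,0,-15,0,0.35,0,0,-25,0,0.3,0,0,-40,0,0.3,0,0,-40,0])

```text
t: 19.2
position: [0.5697, 0.2654, 0.1584]
tcp_rot: [[-0.999, 0.048, -0.0], [0.048, 0.999, -0.0], [0.0, -0.0, -1.0]]
contact_force: [1.6, 1.6, -0.2]
finger_gap: 0.702
grip_force: 0.0
```

```bash
python3 plan.py .5815 -.2972 .16 1.0 0.3
```

```text
t 19.2 p [0.5697 0.2654 0.1584] phi 1.523 gap 0.702 grip 0.0 F [ 1.6  1.6 -0.2] q7 1.15 n 13 turn 0.523
[0.3, -3, -43, 0, 0.04, 0.3, -5, -43, 0, 0.04, 0.3, -6, -43, 0, 0.04, 0.3, -8, -43, 0, 0.04, 0.3, -10, -42, -1, 0.04, 0.3, -12, -41, 0, 0.04, 0.3, -13, -42, 0, 0.04, 0.3, -15, -40, 0, 0.04]
[0.3, -16, -40, 0, 0.04, 0.3, -18, -40, 0, 0.04, 0.3, -20, -38, 0, 0.04, 0.3, -21, -38, 0, 0.04, 0.3, -23, -37, -1, 0.04]
```

Call:
jog_arm(series=[0.3,-3,-43,0,0.04,0.3,-5,-43,0,0.04,0.3,-6,-43,0,0.04,0.3,-8,-43,0,0.04,0.3,-10,-42,-1,0.04,0.3,-12,-41,0,0.04,0.3,-13,-42,0,0.04,0.3,-15,-40,0,0.04])

```text
t: 20.0
position: [0.5777, -0.0823, 0.1587]
tcp_rot: [[-0.932, 0.361, 0.001], [0.361, 0.932, 0.0], [-0.001, 0.001, -1.0]]
contact_force: [0.4, -0.4, -0.1]
finger_gap: 0.704
grip_force: 0.0
```

Call:
jog_arm(series=[0.3,-16,-40,0,0.04,0.3,-18,-40,0,0.04,0.3,-20,-38,0,0.04,0.3,-21,-38,0,0.04,0.3,-23,-37,-1,0.04,0.3,0,0,0,0,0.3,0,0,0,0])

```text
t: 20.7
position: [0.5821, -0.2987, 0.1592]
tcp_rot: [[-0.842, 0.54, 0.0], [0.54, 0.842, -0.0], [-0.001, -0.0, -1.0]]
contact_force: [-0.3, 0.7, -0.5]
finger_gap: 0.701
grip_force: 0.0
```

```bash
python3 plan.py .5815 -.2972 .056 1.0 0.3 30; python3 -c "
from h import *
shot('side','s5.png')"
```

```text
t 20.7 p [ 0.5821 -0.2987  0.1592] phi 1.0 gap 0.701 grip 0.0 F [-0.3  0.7 -0.5] q7 1.66 n 4 turn 0.0
[0.3, 0, 0, 26, 0.0, 0.3, 1, 0, 26, 0.0, 0.3, 0, 1, 25, 0.0, 0.3, 0, 0, 26, 0.0]
```

View pics/s5.png

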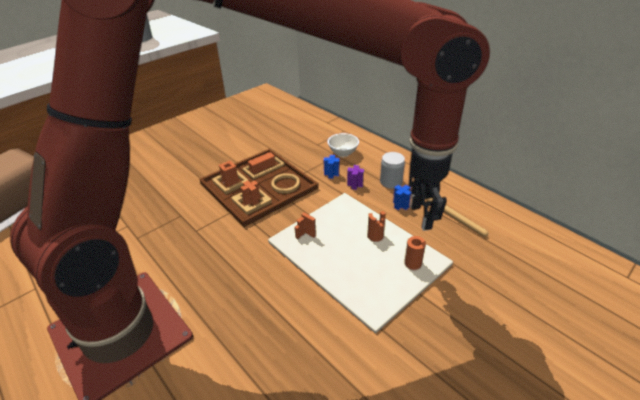

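The side view shows cross, square and bar seated in the caddy (around (248,178)), and the gripper above the round prop at (415,252). The broken props have not moved.

Call:
jog_arm(series=[0.3,0,0,26,0,0.3,1,0,26,0,0.3,0,1,25,0,0.3,0,0,26,0,0.3,0,0,0,0,1,0,0,0,0,1,0,0,0,0,1,0,0,0,0])

```text
t: 21.55
position: [0.5831, -0.2958, 0.0569]
tcp_rot: [[-0.843, 0.537, 0.002], [0.537, 0.843, -0.0], [-0.002, 0.001, -1.0]]
contact_force: [1.0, -0.1, 2.3]
finger_gap: 0.477
grip_force: 61.0
```

Call:
jog_arm(series=[1,0,0,0,0,1,0,0,0,0,1,0,0,-5,0,1,0,0,-20,0,1,0,0,-30,0,1,0,0,-35,0,1,0,0,-15,0])

```text
t: 22.25
position: [0.5831, -0.2968, 0.1638]
tcp_rot: [[-0.843, 0.538, 0.004], [0.538, 0.843, -0.002], [-0.004, 0.001, -1.0]]
contact_force: [0.5, -0.4, -1.6]
finger_gap: 0.476
grip_force: 60.8
```

```bash
python3 plan.py .5631 .1495 .16 1.2 1 40
```

```text
t 22.25 p [ 0.5831 -0.2968  0.1638] phi 1.003 gap 0.476 grip 60.84059000015259 F [ 0.5 -0.4 -1.6] q7 1.66 n 12 turn -0.197
[1.0, 21, 30, 0, -0.016, 1.0, 21, 31, 1, -0.016, 1.0, 21, 31, 0, -0.016, 1.0, 20, 32, 0, -0.016, 1.0, 19, 32, 1, -0.016, 1.0, 19, 32, 0, -0.016, 1.0, 18, 32, 0, -0.016, 1.0, 18, 33, 1, -0.016]
[1.0, 17, 33, 0, -0.016, 1.0, 17, 33, 0, -0.016, 1.0, 16, 34, 1, -0.016, 1.0, 16, 33, 0, -0.016]
```

Call:
jog_arm(series=[1,21,30,0,-0.016,1,21,31,0,-0.016,1,21,31,0,-0.016,1,20,32,0,-0.016,1,19,32,0,-0.016,1,19,32,0,-0.016,1,18,32,0,-0.016,1,18,33,0,-0.016])

```text
t: 23.05
position: [0.5687, 0.0033, 0.1601]
tcp_rot: [[-0.905, 0.425, -0.0], [0.425, 0.905, 0.0], [0.0, -0.0, -1.0]]
contact_force: [1.3, -0.0, -1.5]
finger_gap: 0.472
grip_force: 60.8
```

Call:
jog_arm(series=[1,17,33,0,-0.016,1,17,33,0,-0.016,1,16,34,5,-0.016,1,16,33,15,-0.016,1,0,0,25,0,1,0,0,25,0,1,0,0,8,0,1,0,0,0,0])

```text
t: 23.85
position: [0.5617, 0.1496, 0.0812]
tcp_rot: [[-0.93, 0.368, -0.002], [0.368, 0.93, -0.001], [0.002, -0.002, -1.0]]
contact_force: [0.2, 0.3, -1.2]
finger_gap: 0.474
grip_force: 60.9
```

```bash
python3 plan.py .5631 .1495 .056 1.2 1 15
```

```text
t 23.85 p [0.5617 0.1496 0.0812] phi 1.194 gap 0.474 grip 60.92297427356243 F [ 0.2  0.3 -1.2] q7 1.04 n 2 turn -0.006
[1.0, -1, 0, 13, -0.003, 1.0, 0, 0, 12, -0.003]
```

Call:
jog_arm(series=[1,-1,0,13,0,1,0,0,9,0,1,0,0,3,0,1,0,0,0,0,1,0,0,1,0,1,0,0,0,0])

```text
t: 24.45
position: [0.5637, 0.15, 0.0566]
tcp_rot: [[-0.93, 0.367, 0.0], [0.367, 0.93, 0.0], [-0.0, 0.0, -1.0]]
contact_force: [-0.7, 0.8, -2.4]
finger_gap: 0.471
grip_force: 60.9
```

Call:
jog_arm(series=[1,0,0,1,0,1,0,0,1,0,1,0,0,0,0])

```text
t: 24.75
position: [0.5635, 0.1499, 0.0542]
tcp_rot: [[-0.93, 0.367, -0.0], [0.367, 0.93, -0.0], [0.0, -0.0, -1.0]]
contact_force: [0.2, -0.5, -1.0]
finger_gap: 0.471
grip_force: 60.9
```

Call:
jog_arm(series=[1,0,0,1,0,1,0,0,0,0])

```text
t: 24.95
position: [0.5637, 0.1499, 0.0539]
tcp_rot: [[-0.93, 0.367, 0.0], [0.367, 0.93, 0.0], [0.0, 0.0, -1.0]]
contact_force: [-2.0, -0.7, 4.6]
finger_gap: 0.478
grip_force: 61.6
```

Contact at the expected height. I'll release, lift and move clear.

Call:
jog_arm(series=[0.35,0,0,0,0,0.35,0,0,0,0,0.35,0,0,0,0,0.35,0,0,-15,0,0.35,0,0,-30,0,0.35,0,0,-40,0,0.35,0,0,-40,0,0.35,0,0,-20,0])

```text
t: 25.75
position: [0.5649, 0.1498, 0.2032]
tcp_rot: [[-0.93, 0.368, 0.005], [0.368, 0.93, 0.002], [-0.004, 0.004, -1.0]]
contact_force: [0.2, -0.7, -1.3]
finger_gap: 0.65
grip_force: 0.0
```

Call:
jog_arm(series=[0,20,-40,0,0,0,20,-40,0,0,0,20,-40,0,0,0,20,-40,0,0,0,0,-20,0,0,0,0,0,0,0])

```text
t: 26.35
position: [0.4226, 0.0095, 0.1994]
tcp_rot: [[-0.929, 0.37, 0.002], [0.37, 0.929, 0.002], [-0.001, 0.003, -1.0]]
contact_force: [-0.1, -0.2, -0.4]
finger_gap: 0.999
grip_force: 0.0
```

```bash
python3 -c "
from h import *
g=shot('top'); s=shot('side')
cv2.imwrite('pics/end.png',np.hstack([cv2.resize(x[:,:,::-1],(399,399),interpolation=cv2.INTER_CUBIC) for x in (g['img'][170:300,155:285],s['img'][130:260,190:320])]))
cv2.imwrite('pics/endtop.png',g['img'][:,:,::-1])
for n,z in [('broken_round',.08),('broken_square',.07),('round_prop',.079),('square_prop',.069),('bar_prop',.043),('cross_prop',.064)]:
    for r in find_in(n,'top')[:2]:
        b=r['rect']; print(n,round(r['score'],2),np.round(b),at(g,(b[0]+b[2])/2,(b[1]+b[3])/2,z))
"
```

```text
broken_round 0.81 [378. 190. 396. 214.] [ 0.58873442 -0.16795702]
broken_square 0.69 [325. 249. 344. 274.] [ 0.45751051 -0.0557539 ]
round_prop 0.67 [232. 204. 254. 222.] [0.56046142 0.14473948]
round_prop 0.19 [229. 250. 250. 276.] [0.45265779 0.14995187]
square_prop 0.73 [174. 248. 204. 270.] [0.45785362 0.26287947]
bar_prop 0.61 [186. 192. 205. 230.] [0.56533022 0.26031806]
cross_prop 0.92 [228. 249. 252. 274.] [0.45325053 0.15231508]
cross_prop 0.85 [254. 142. 277. 164.] [0.69641029 0.10098047]
```

View pics/end.png

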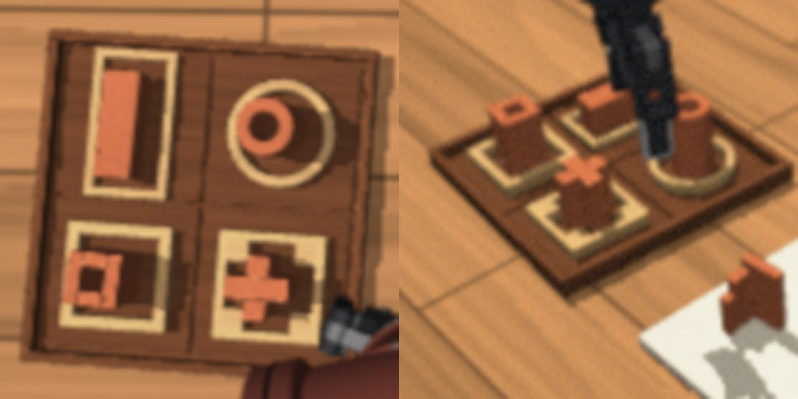

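View pics/endtop.png

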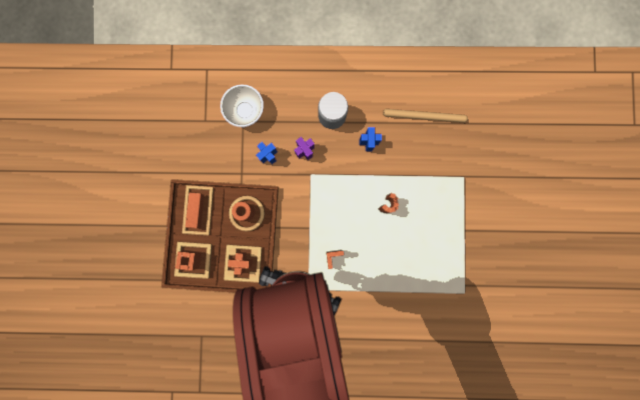

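All four props stand in their recesses; their tops sit off-centre only by the camera's parallax. The broken props are still at (390,203) and (335,260), and the gripper is clear. Handing in.

```bash
python3 -c "
from cell import hand_in
print(hand_in())"
```

```text
the job is handed in; nothing more can be done
None
```

I packed the round, square, cross and bar props into their matching compartments, left the two broken props where they stood, and handed the job in at about 26.5 s; the hand-in returned no verdict.

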